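Tip the nut to the viewing end of its tray

TASK

Two alike tipping trays stand on the botany bench, both tipped away from their press lips. Find the tray that holds the one large oval palm nut and press its raised lip down until the tray has tipped right over to its other stop, so that the nut rolls to the lip end; then let go and leave it tipped like that with the nut in it. Do not tip the other tray, which holds two small round seeds.

Things in the scene. Friction and masses are not known exactly. Their poses are not given: they have to be found in the camera images.
- tray (a joint): Hinge of the tray with the palm nut: aluminium see-saw tray on a grey stand, 180 x 84 x 36 mm outside, walls 4, open top; hinge across its middle, 65 mm above the bench. Rad: 0 level, +0.3 lip end fully down (stop), -0.3 fully up (stop); starts near -0.28. No spring, friction only: the tray stays where it is left; about 2 N on the lip turns it.
- tray_lip (a point): Press point: centre of the top of the nut tray's lip, a flat plate 80 mm wide, 42 out, beyond one end wall (22 mm off the wall, which rises 22 above it). 112 mm from the hinge axis, level with it when the tray is level: about 96 mm above the bench at the start, 32 when fully down. Axes turn with the tray: x along it from hinge to lip, y across, z out of the open top.
- nut_center (a point): Centre of the palm nut, a loose dark brown oval nut 40 mm long and 26 mm thick, 25 g, which rolls. It starts in the tray at the end away from the lip; lying against the lip-end wall its centre is about 40 mm from the press point along the tray.
- other_tray (a joint): Hinge of the other tray, same make and same values as the nut tray, holding two round seeds 16 mm across; about 30 to 40 cm to the left or right of the nut tray. To be left as it is.
There are look-alikes about, which are no part of the job. Leave any brown or orange look-alike of the part that bears tray alone.

How it is judged:
By the outcome, as a careful person would: the job done as asked, in the order asked, and still so for the second after the job is handed in, with the robot touching nothing.
It also fails if it takes over 30 s, if anything falls off the work surface, if the arm or the gripper's body presses on something with over 40 N, if the wrist force passes 120 N, or if a joint passes its speed limit or range.

ROBOT

A 6-joint arm with a two-finger parallel gripper is mounted at the origin on the work surface. World frame = base frame: x ahead of the robot, y to its left, z up, the work surface at z = 0. Lengths are in m, angles in degrees, forces in N, time in s.
With the tool pointing down it reaches from about 0.325 to 0.775 m from the base axis. Payload 5.5 kg.
Tool frame: the origin (TCP) lies between the finger pads; the fingertips stand manip.tcp_to_tips ahead of it and the grasp point (between the pads) lies 2 mm behind it (manip.tcp_to_tips is the distance from the TCP to the fingertips, in m); z points along the fingers, x is the direction in which the jaws open and shut, and the axes are right-handed (so a half turn about z gives the same grasp; the last joint's range is limited). The gripper opens to 85 mm and grips with 20 to 120 N. Pads are 22 mm wide; open, the fingers measure 114 mm over their backs; the gripper's body (76 mm by 85 mm) begins 54 mm behind the grasp point. The pads swing forward as they close: fully open they stand 13 mm farther back than shut.
Start: joints at [-76.301, 5.22, 70.514, -0, 104.267, -3.249], TCP at [0.175, -0.574, 0.248] pointing down, gripper open.
Joint ranges: [-164.24, 164.24], [-49.07, 125.15], [9.68, 141.18], [-86.29, 266.29], [3.28, 154.24], [-151.56, 151.56]. Speed limits (degrees/s): [147.25, 147.25, 172.46, 180, 180, 180].

INTERFACE

Orientations are given as a 3x3 rotation matrix whose columns are the frame's x, y, z axes.
In Python, from station import readout, cams, job, manip gives the robot as it stands.
- The arm moves only by the tool move_arm, never from a script. Its argument "increments" is a list of rows, each an object of numbers: "ax", "ay", "az": the turn, a rotation vector about the world's x, y, z in rad; "tx", "ty", "tz": the shift along the world's x, y, z in mm; "hand": the closure in counts, from 0 (fully open) to 255 (shut). In form: [{"ax": .., "ay": .., "az": .., "tx": .., "ty": .., "tz": .., "hand": ..}, ...]. A call has 1 to 12 rows; each row shifts and turns the commanded pose from where the row before left it; what a row does not reach is not made up. A row lasts 1/12 s, in which the tool goes at most 41.7 mm and 7.16 degrees, less where a joint would pass 70% of its speed; a pose out of reach is approached as far as the arm can. A call is refused whole if a number of a shift passes 41.7 or a number of a turn 0.125, either way. A call with a gripper value outside its range is refused whole. The fingers move at their own pace and stop on an object; "newtons" is the grip in N (left out, the last holds). Time passes only in rows, so rows that do not move let the fingers close. It gives the time, the measured TCP pose, the force and the opening at its end, in the units of the state.
- readout.read_state(): the state, without advancing time (a new reading comes with each control period).
- cams.snapshot(name): name is "scene" or "top" or "wrist"; returns a dict with "pixels" (480x640x3 uint8, red, green, blue), "camera_matrix" (3x3 intrinsics, pixels), "D" ([k1, k2, p1, p2, k3] as OpenCV has them; the pictures are not rectified), "extrinsics" (4x4, takes a point from world to camera coordinates). Camera axes: x right, y down, z forward; pixel columns grow to the right and rows downward; lengths in m; the calibration is good to about 2 mm. A picture is of the moment at which its call begins. There is no depth.
- job.close_job(): hands the job in, once; it reports no verdict.
The state is a dict: "time_s": time; "joint_pos": joint angles; "qvel": joint speeds; "joint_efforts": joint torques, N m; "ee_pos": TCP position; "eef_rot": TCP orientation; "contact_force": force on the tool from outside, world axes, zero at the start; "torque": the same for the moment, N m; "grip_width": finger opening in m.
Only numpy, scipy, OpenCV 4.12 (cv2) and the standard library are available. Lean on these libraries where they do the work, as an engineer would, in place of code of your own. Each camera call takes 0.05 s, during which the arm holds its last target.

## Working session

There is one attempt and no reset: what is moved stays moved. The work goes in short steps, Python scripts to look and compute and a tool call to move; the robot and the scene stay as the last step left them, time stands still between calls to the robot, and variables do not carry over. Pictures are saved under pics/ and viewed, and the job is handed in when it is done.

Besides the shell and the picture viewer there is one more tool, called by a JSON object that holds its "name" and its "arguments". move_arm: Moves the arm, as the interface text tells. Its arguments: {"type":"object","properties":{"increments":{"type":"array"},"newtons":{"type":"number"}},"required":["increments"]}

```bash
mkdir -p pics; python3 - <<'E'
from station import readout, cams, job, manip
import cv2
for n in("scene","top"):
    d=cams.snapshot(n); cv2.imwrite(f"pics/{n}0.png",d["pixels"][:,:,::-1])
s=readout.read_state(); print(s["time_s"],s["ee_pos"],s["eef_rot"],s["contact_force"],s["grip_width"],manip.tcp_to_tips)
E
```

```text
0.1 [ 0.17485807 -0.57373963  0.2472533 ] [[ 2.91499012e-01 -9.56571042e-01 -4.10097519e-04]
 [-9.56569558e-01 -2.91499284e-01  1.68779058e-03]
 [-1.73403473e-03 -9.97024847e-05 -9.99998492e-01]] [ 0.650165    0.4653577  -0.10115591] 0.08521621205794568 0.017
```

View pics/scene0.png

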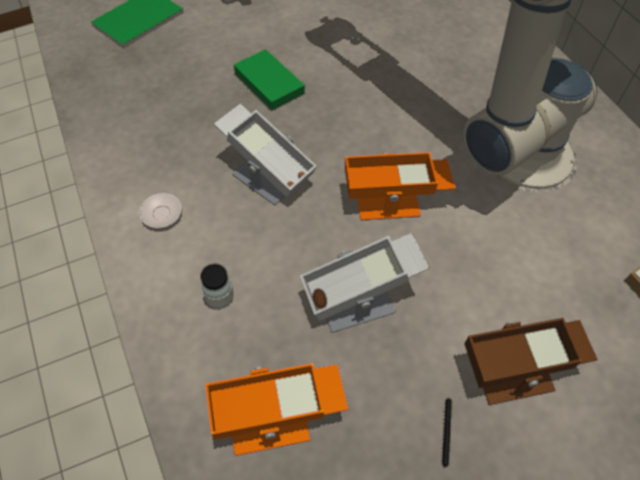

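View pics/top0.png

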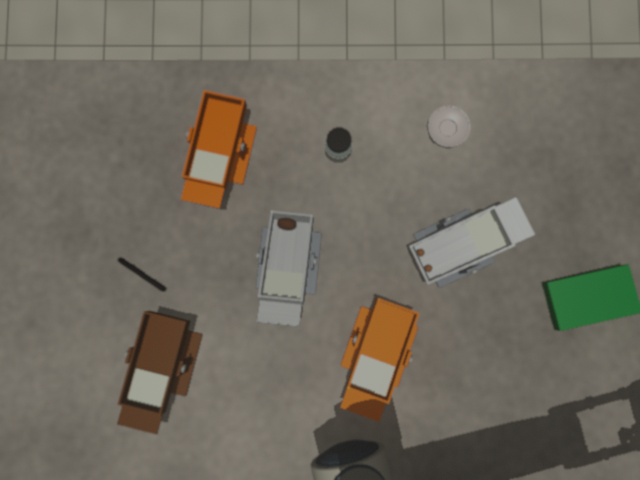

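Two aluminium trays appear in the top view: one at (287,262) with a single large dark oval at (287,224), and one at (470,243) with two small round seeds at (420,252) and (428,268). The orange trays at (215,150) and (382,357) and the brown one at (157,370) are look-alikes. The tray at (287,262) fits the description. I'll confirm with a crop.

```bash
python3 - <<'E'
import cv2
a=cv2.imread("pics/top0.png")[195:345,220:420]
cv2.imwrite("pics/crop0.png",cv2.resize(a,(800,600),interpolation=cv2.INTER_CUBIC))
E
```

```text
(no output)
```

View pics/crop0.png

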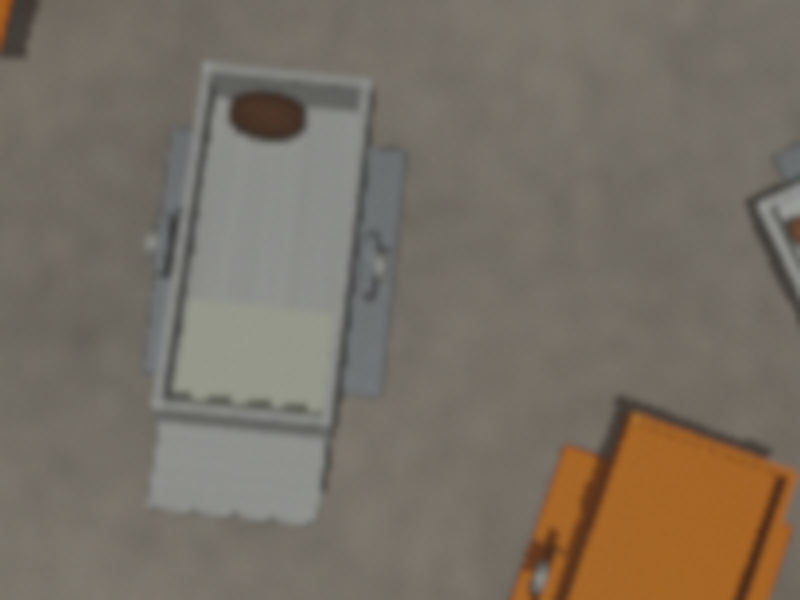

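The crop confirms it: one large dark brown oval nut at crop (268,115) at the end away from the lip, and the lip at crop (235,472). Next I fit the tray pose.

```bash
cat >h.py <<'E'
import numpy as np,cv2
from scipy.optimize import least_squares
def pts(p,L):
    x,y,yaw,th=p; c,s=np.cos(th),np.sin(th); out=[]
    for a,b,h in L:
        # th + = lip down
        r=a*c+h*s; z=-a*s+h*c
        out.append([x+r*np.cos(yaw)-b*np.sin(yaw), y+r*np.sin(yaw)+b*np.cos(yaw), .065+z])
    return np.array(out)
def proj(P,d):
    E=np.array(d["extrinsics"]); return cv2.projectPoints(P,cv2.Rodrigues(E[:3,:3])[0],E[:3,3],np.array(d["camera_matrix"]),np.array(d["D"]))[0][:,0]
E
python3 - <<'E'
from h import *
from station import cams,readout
d=cams.snapshot("top"); sc=cams.snapshot("scene")
L=[(.132,.04,0),(.132,-.04,0),(.09,.042,.022),(.09,-.042,.022),(-.09,.042,.022),(-.09,-.042,.022)]
px=np.array([(150,505),(315,523),(152,408),(330,428),(205,64),(373,82)])/4+[220,195]
for perm in (0,1):
    LL=L if not perm else [(a,-b,h) for a,b,h in L]
    best=min((least_squares(lambda p:(proj(pts(p,LL),d)-px).ravel(),[.5,y0,yaw,-.28]) for yaw in(0,1.57,3.14,-1.57) for y0 in (-.2,.2)),key=lambda r:r.cost)
    print(perm,best.x,best.cost)
    print(best.fun.reshape(-1,2).round(1).tolist())
    print(pts(best.x,[(.112,0,0),(.132,0,0),(.09,0,.022)]))
    if perm==0 or best.cost<20:
        im=sc["pixels"][:,:,::-1].copy()
        for q in proj(pts(best.x,LL),sc): cv2.circle(im,tuple(int(v) for v in q.round()),2,(0,0,255),-1)
        cv2.imwrite(f"pics/fit{perm}.png",cv2.resize(im[200:350,260:460],(800,600)))
E
```

```text
0 [ 0.54568251  0.16329531 -0.11634245 -3.1285786 ] 7.045871905157865
[[-0.4, -1.0], [-0.9, -0.7], [2.3, 1.6], [-0.5, 1.5], [0.3, -0.7], [-0.7, -0.6]]
[[0.43444906 0.17629519 0.06645753]
 [0.41458595 0.17861659 0.06671781]
 [0.45601412 0.17377487 0.04417309]]
1 [ 0.53938264  0.16098481  3.03592056 -0.30521324] 0.7345182794045467
[[-0.7, 0.5], [0.3, 0.5], [0.1, -0.2], [0.1, -0.5], [0.2, -0.1], [-0.1, -0.3]]
[[0.43315483 0.1722521  0.09865562]
 [0.41418558 0.17426411 0.10466555]
 [0.46059506 0.16934159 0.11302791]]
```

View pics/fit1.png

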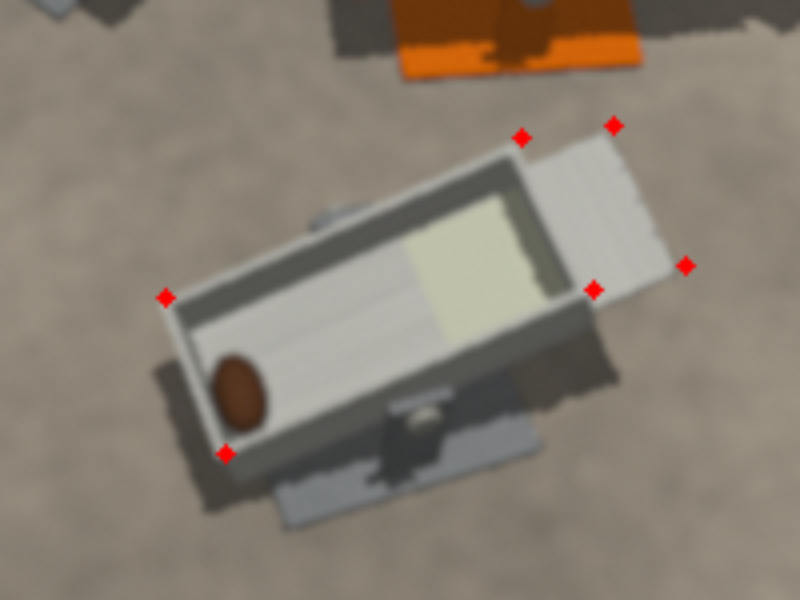

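{"name": "move_arm", "arguments": {"increments": [{"tx":20,"ty":27,"tz":0,"hand":255},{"tx":20,"ty":27,"hand":255},{"tx":20,"ty":27,"az":-0.1,"hand":255},{"tx":20,"ty":27,"az":-0.1,"hand":255},{"tx":20,"ty":27,"az":-0.1,"hand":255},{"tx":20,"ty":27,"az":-0.1,"hand":255},{"tx":20,"ty":27,"hand":255},{"tx":20,"ty":27,"hand":255},{"tx":20,"ty":27,"hand":255},{"tx":20,"ty":27,"hand":255},{"tx":20,"ty":27,"hand":255},{"tx":5,"ty":27,"hand":255}], "newtons": 30}}

```text
$.increments[0]: bad value
```

{"name": "move_arm", "arguments": {"increments": [{"tx":2,"ty":36,"hand":255},{"tx":2,"ty":36,"hand":255},{"tx":2,"ty":36,"hand":255},{"tx":2,"ty":36,"hand":255},{"tx":2,"ty":36,"hand":255},{"tx":2,"ty":36,"hand":255},{"tx":2,"ty":36,"hand":255},{"tx":2,"ty":36,"hand":255},{"tx":2,"ty":36,"hand":255},{"tx":2,"ty":36,"hand":255},{"tx":2,"ty":36,"hand":255},{"ty":27,"hand":255}]}}

```text
$.increments[0]: bad value
```

The rows were refused. It looks like every key has to be given in each row.

{"name": "move_arm", "arguments": {"increments": [{"ax":0,"ay":0,"az":0,"tx":20,"ty":27,"tz":0,"hand":255},{"ax":0,"ay":0,"az":0,"tx":20,"ty":27,"tz":0,"hand":255},{"ax":0,"ay":0,"az":-0.1,"tx":20,"ty":27,"tz":0,"hand":255},{"ax":0,"ay":0,"az":-0.1,"tx":20,"ty":27,"tz":0,"hand":255},{"ax":0,"ay":0,"az":-0.1,"tx":20,"ty":27,"tz":0,"hand":255},{"ax":0,"ay":0,"az":-0.1,"tx":20,"ty":27,"tz":0,"hand":255},{"ax":0,"ay":0,"az":0,"tx":20,"ty":27,"tz":0,"hand":255},{"ax":0,"ay":0,"az":0,"tx":20,"ty":27,"tz":0,"hand":255},{"ax":0,"ay":0,"az":0,"tx":20,"ty":27,"tz":0,"hand":255},{"ax":0,"ay":0,"az":0,"tx":20,"ty":27,"tz":0,"hand":255},{"ax":0,"ay":0,"az":0,"tx":20,"ty":27,"tz":0,"hand":255},{"ax":0,"ay":0,"az":0,"tx":5,"ty":27,"tz":0,"hand":255}], "newtons": 30}}

```text
time_s: 1.2
ee_pos: [0.4015, -0.2482, 0.2477]
eef_rot: [[-0.103, -0.995, 0.0], [-0.995, 0.103, 0.001], [-0.001, -0.0, -1.0]]
contact_force: [0.0, 0.6, 0.3]
grip_width: 0.0
```

{"name": "move_arm", "arguments": {"increments": [{"ax":0,"ay":0,"az":0,"tx":2,"ty":36,"tz":0,"hand":255},{"ax":0,"ay":0,"az":0,"tx":2,"ty":36,"tz":0,"hand":255},{"ax":0,"ay":0,"az":0,"tx":2,"ty":36,"tz":0,"hand":255},{"ax":0,"ay":0,"az":0,"tx":2,"ty":36,"tz":0,"hand":255},{"ax":0,"ay":0,"az":0,"tx":2,"ty":36,"tz":0,"hand":255},{"ax":0,"ay":0,"az":0,"tx":2,"ty":36,"tz":0,"hand":255},{"ax":0,"ay":0,"az":0,"tx":2,"ty":36,"tz":0,"hand":255},{"ax":0,"ay":0,"az":0,"tx":2,"ty":36,"tz":0,"hand":255},{"ax":0,"ay":0,"az":0,"tx":2,"ty":36,"tz":0,"hand":255},{"ax":0,"ay":0,"az":0,"tx":2,"ty":36,"tz":0,"hand":255},{"ax":0,"ay":0,"az":0,"tx":2,"ty":36,"tz":0,"hand":255},{"ax":0,"ay":0,"az":0,"tx":2,"ty":25,"tz":0,"hand":255}]}}

```text
time_s: 2.2
ee_pos: [0.4233, 0.1739, 0.2481]
eef_rot: [[-0.102, -0.995, -0.0], [-0.995, 0.102, 0.001], [-0.001, 0.0, -1.0]]
contact_force: [1.4, -0.8, 0.0]
grip_width: 0.0
```

```bash
python3 - <<'E'
from station import cams
import cv2
d=cams.snapshot("wrist"); cv2.imwrite("pics/w1.png",d["pixels"][:,:,::-1])
E
```

```text
(no output)
```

View pics/w1.png

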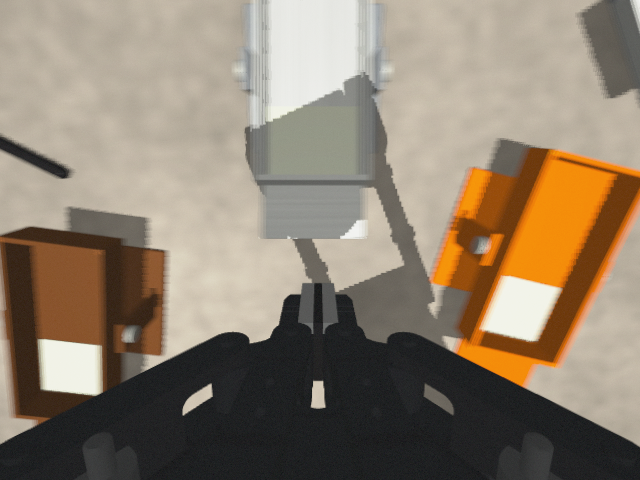

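The wrist view shows the nut tray straight ahead of the closed fingers. The lip's outer edge runs from (262,238) to (367,238) and the wall rim is at about y=182. I'll compare that with the fitted pose.

```bash
python3 - <<'E'
from h import *
from station import cams
d=cams.snapshot("wrist")
for th in(-.28,-.305):
    p=[.5394,.161,3.036,th]
    print(proj(pts(p,[(.132,-.04,0),(.132,.04,0),(.09,-.042,.022),(.09,.042,.022),(.114,0,0)]),d).round(0).tolist())
print(proj(np.array([[.4233,.1739,.231],[.4233,.1739,.096]]),d).round())
E
```

```text
[[273.0, 243.0], [373.0, 243.0], [266.0, 185.0], [381.0, 186.0], [323.0, 220.0]]
[[272.0, 242.0], [374.0, 243.0], [266.0, 184.0], [382.0, 185.0], [323.0, 220.0]]
[[325. 304.]
 [322. 229.]]
```

{"name": "move_arm", "arguments": {"increments": [{"ax":0,"ay":0,"az":0,"tx":5,"ty":-1,"tz":-20,"hand":255},{"ax":0,"ay":0,"az":0,"tx":0,"ty":0,"tz":-30,"hand":255},{"ax":0,"ay":0,"az":0,"tx":0,"ty":0,"tz":-30,"hand":255},{"ax":0,"ay":0,"az":0,"tx":0,"ty":0,"tz":-25,"hand":255},{"ax":0,"ay":0,"az":0,"tx":0,"ty":0,"tz":-10,"hand":255},{"ax":0,"ay":0,"az":0,"tx":0,"ty":0,"tz":-5,"hand":255},{"ax":0,"ay":0,"az":0,"tx":0,"ty":0,"tz":-5,"hand":255},{"ax":0,"ay":0,"az":0,"tx":0,"ty":0,"tz":-5,"hand":255},{"ax":0,"ay":0,"az":0,"tx":0,"ty":0,"tz":-5,"hand":255}]}}

```text
time_s: 3.05
ee_pos: [0.4298, 0.1702, 0.1148]
eef_rot: [[-0.104, -0.995, 0.003], [-0.995, 0.104, 0.001], [-0.001, -0.003, -1.0]]
contact_force: [-0.9, -0.5, 1.8]
grip_width: -0.0003
```

```bash
python3 - <<'E'
from station import cams
import cv2
d=cams.snapshot("scene"); cv2.imwrite("pics/s2.png",cv2.resize(d["pixels"][180:360,260:500,::-1],(800,600)))
E
```

```text
(no output)
```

View pics/s2.png

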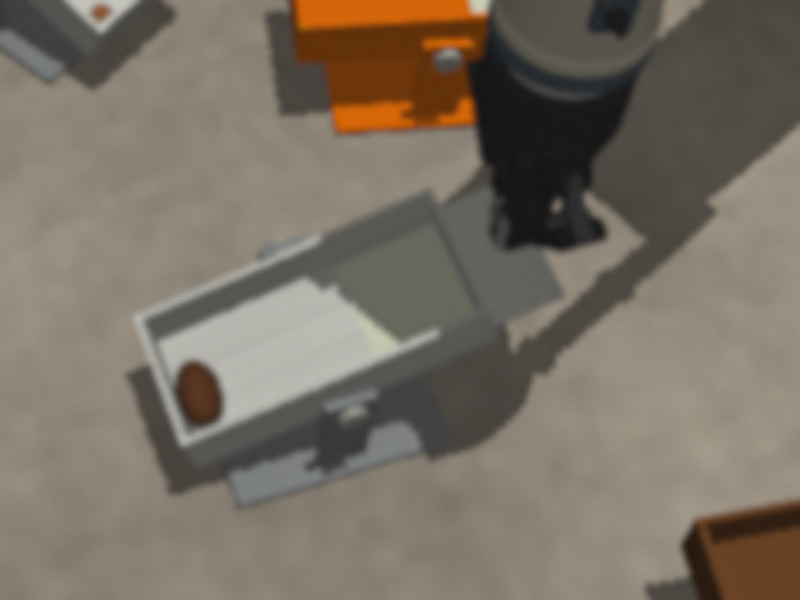

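The fingertips (about (545,240) in the crop) are just touching the outer half of the lip, and the nut is still at the far end. I'm pressing on.

{"name": "move_arm", "arguments": {"increments": [{"ax":0,"ay":0,"az":0,"tx":0,"ty":0,"tz":-5,"hand":255},{"ax":0,"ay":0,"az":0,"tx":0,"ty":0,"tz":-5,"hand":255},{"ax":0,"ay":0,"az":0,"tx":0,"ty":0,"tz":-5,"hand":255},{"ax":0,"ay":0,"az":0,"tx":0,"ty":0,"tz":-5,"hand":255},{"ax":0,"ay":0,"az":0,"tx":0,"ty":0,"tz":-5,"hand":255}]}}

```text
time_s: 3.52
ee_pos: [0.4288, 0.1701, 0.0877]
eef_rot: [[-0.104, -0.995, -0.0], [-0.995, 0.104, 0.0], [-0.0, 0.0, -1.0]]
contact_force: [-0.6, -0.2, 1.8]
grip_width: -0.0002
```

{"name": "move_arm", "arguments": {"increments": [{"ax":0,"ay":0,"az":0,"tx":0,"ty":0,"tz":-4,"hand":255},{"ax":0,"ay":0,"az":0,"tx":0,"ty":0,"tz":-4,"hand":255},{"ax":0,"ay":0,"az":0,"tx":0,"ty":0,"tz":-4,"hand":255},{"ax":0,"ay":0,"az":0,"tx":0,"ty":0,"tz":-4,"hand":255},{"ax":0,"ay":0,"az":0,"tx":0,"ty":0,"tz":-4,"hand":255}]}}

```text
time_s: 3.93
ee_pos: [0.4293, 0.17, 0.0681]
eef_rot: [[-0.104, -0.995, 0.001], [-0.995, 0.104, -0.0], [-0.0, -0.001, -1.0]]
contact_force: [0.0, 0.2, 2.2]
grip_width: -0.0002
```

{"name": "move_arm", "arguments": {"increments": [{"ax":0,"ay":0,"az":0,"tx":0,"ty":0,"tz":-3,"hand":255},{"ax":0,"ay":0,"az":0,"tx":0,"ty":0,"tz":-3,"hand":255},{"ax":0,"ay":0,"az":0,"tx":0,"ty":0,"tz":-3,"hand":255},{"ax":0,"ay":0,"az":0,"tx":0,"ty":0,"tz":-3,"hand":255},{"ax":0,"ay":0,"az":0,"tx":0,"ty":0,"tz":-1,"hand":255}]}}

```text
time_s: 4.35
ee_pos: [0.4287, 0.17, 0.0547]
eef_rot: [[-0.104, -0.995, -0.001], [-0.995, 0.104, -0.0], [0.0, 0.001, -1.0]]
contact_force: [0.4, -0.8, 1.5]
grip_width: 0.0
```

```bash
python3 - <<'E'
from station import cams
import cv2
d=cams.snapshot("scene"); cv2.imwrite("pics/s3.png",cv2.resize(d["pixels"][180:360,260:500,::-1],(800,600)))
E
```

```text
(no output)
```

View pics/s3.png

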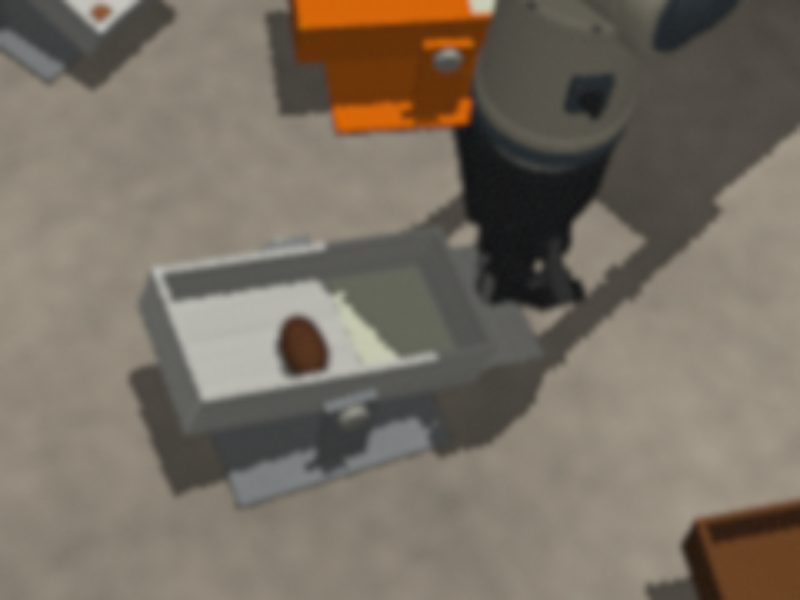

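The tray has gone most of the way and the nut is now rolling, near mid-tray at crop (303,345). I'll press down to the stop in small steps.

{"name": "move_arm", "arguments": {"increments": [{"ax":0,"ay":0,"az":0,"tx":0,"ty":0,"tz":-1.5,"hand":255},{"ax":0,"ay":0,"az":0,"tx":0,"ty":0,"tz":-1.5,"hand":255},{"ax":0,"ay":0,"az":0,"tx":0,"ty":0,"tz":-1,"hand":255}]}}

```text
time_s: 4.65
ee_pos: [0.4289, 0.1701, 0.0512]
eef_rot: [[-0.104, -0.995, 0.0], [-0.995, 0.104, 0.0], [-0.0, -0.0, -1.0]]
contact_force: [1.0, -0.3, 1.1]
grip_width: -0.0004
```

{"name": "move_arm", "arguments": {"increments": [{"ax":0,"ay":0,"az":0,"tx":0,"ty":0,"tz":-1,"hand":255},{"ax":0,"ay":0,"az":0,"tx":0,"ty":0,"tz":0,"hand":255}]}}

```text
time_s: 4.82
ee_pos: [0.4288, 0.17, 0.05]
eef_rot: [[-0.104, -0.995, -0.0], [-0.995, 0.104, -0.0], [0.0, 0.0, -1.0]]
contact_force: [0.2, 1.1, 0.8]
grip_width: 0.0
```

{"name": "move_arm", "arguments": {"increments": [{"ax":0,"ay":0,"az":0,"tx":0,"ty":0,"tz":-1,"hand":255},{"ax":0,"ay":0,"az":0,"tx":0,"ty":0,"tz":0,"hand":255}]}}

```text
time_s: 4.98
ee_pos: [0.4289, 0.17, 0.0492]
eef_rot: [[-0.104, -0.995, 0.0], [-0.995, 0.104, 0.0], [-0.0, -0.0, -1.0]]
contact_force: [0.1, 0.1, 0.7]
grip_width: 0.0001
```

{"name": "move_arm", "arguments": {"increments": [{"ax":0,"ay":0,"az":0,"tx":0,"ty":0,"tz":-1,"hand":255},{"ax":0,"ay":0,"az":0,"tx":0,"ty":0,"tz":0,"hand":255}]}}

```text
time_s: 5.15
ee_pos: [0.4291, 0.1701, 0.049]
eef_rot: [[-0.104, -0.995, 0.0], [-0.995, 0.104, 0.0], [-0.0, -0.0, -1.0]]
contact_force: [-1.9, -1.2, 4.5]
grip_width: 0.0002
```

```bash
python3 - <<'E'
from station import cams
import cv2
d=cams.snapshot("scene"); cv2.imwrite("pics/s4.png",cv2.resize(d["pixels"][180:360,260:500,::-1],(800,600)))
E
```

```text
(no output)
```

View pics/s4.png

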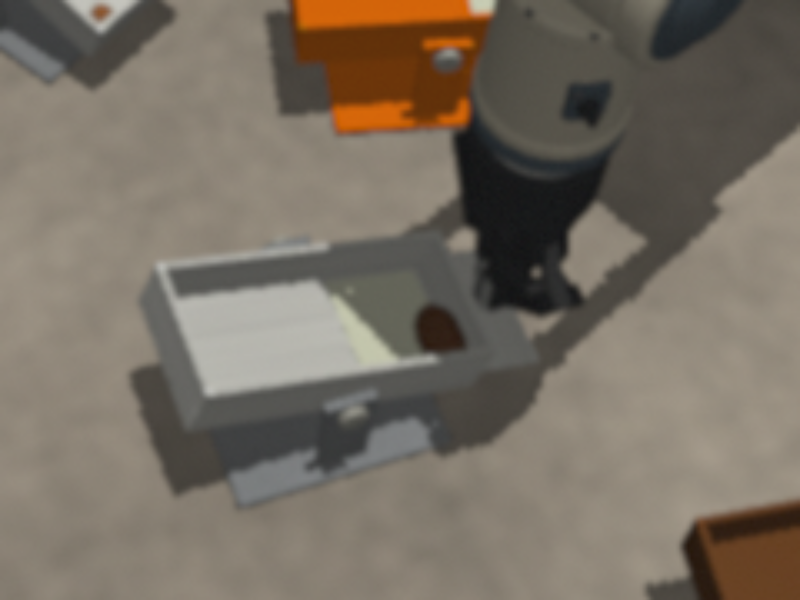

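The nut now lies against the lip-end wall at crop (440,328). The tool has stopped at z=0.049 while the force climbs, so it seems to be at the stop. I'll press a little more to be sure.

{"name": "move_arm", "arguments": {"increments": [{"ax":0,"ay":0,"az":0,"tx":0,"ty":0,"tz":-1,"hand":255},{"ax":0,"ay":0,"az":0,"tx":0,"ty":0,"tz":0,"hand":255}]}}

```text
time_s: 5.37
ee_pos: [0.4291, 0.1701, 0.0489]
eef_rot: [[-0.104, -0.995, 0.001], [-0.995, 0.104, 0.0], [-0.0, -0.001, -1.0]]
contact_force: [-3.4, -1.0, 9.9]
grip_width: -0.0002
```

It is firmly on the stop: 9.9 N with no further travel. Now I lift straight up.

{"name": "move_arm", "arguments": {"increments": [{"ax":0,"ay":0,"az":0,"tx":-1,"ty":0,"tz":3,"hand":255},{"ax":0,"ay":0,"az":0,"tx":-1,"ty":0,"tz":5,"hand":255},{"ax":0,"ay":0,"az":0,"tx":0,"ty":0,"tz":15,"hand":255},{"ax":0,"ay":0,"az":0,"tx":0,"ty":0,"tz":30,"hand":255},{"ax":0,"ay":0,"az":0,"tx":0,"ty":0,"tz":40,"hand":255},{"ax":0,"ay":0,"az":0,"tx":0,"ty":0,"tz":40,"hand":255},{"ax":0,"ay":0,"az":0,"tx":0,"ty":0,"tz":40,"hand":255},{"ax":0,"ay":0,"az":0,"tx":0,"ty":-30,"tz":20,"hand":255},{"ax":0,"ay":0,"az":0,"tx":0,"ty":-40,"tz":0,"hand":255},{"ax":0,"ay":0,"az":0,"tx":0,"ty":-40,"tz":0,"hand":255},{"ax":0,"ay":0,"az":0,"tx":0,"ty":-40,"tz":0,"hand":255},{"ax":0,"ay":0,"az":0,"tx":0,"ty":0,"tz":0,"hand":255}]}}

```text
time_s: 6.37
ee_pos: [0.4266, 0.0142, 0.2404]
eef_rot: [[-0.112, -0.994, -0.0], [-0.994, 0.112, -0.003], [0.003, -0.0, -1.0]]
contact_force: [0.5, 0.2, -0.9]
grip_width: -0.0
```

```bash
python3 - <<'E'
from h import *
from station import cams
d=cams.snapshot("scene"); im=d["pixels"][:,:,::-1].copy()
cv2.imwrite("pics/s5.png",im)
d=cams.snapshot("top"); im=cv2.resize(d["pixels"][195:345,220:420,::-1],(800,600),interpolation=cv2.INTER_CUBIC)
L=[(.132,-.04,0),(.132,.04,0),(.09,-.042,.022),(.09,.042,.022),(-.09,-.042,.022),(-.09,.042,.022)]
for th,c in((.3,(0,0,255)),(.24,(255,0,0))):
  for q in (proj(pts([.5394,.161,3.036,th],L),d)-[220,195])*4: cv2.circle(im,tuple(int(v) for v in q),4,c,-1)
cv2.imwrite("pics/t5.png",im)
E
```

```text
(no output)
```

View pics/s5.png

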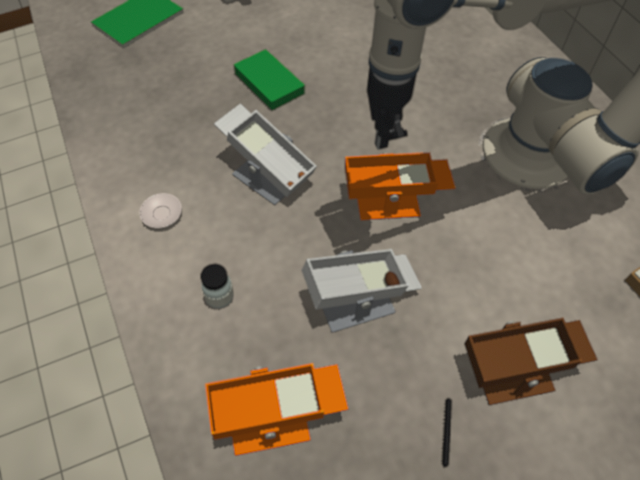

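View pics/t5.png

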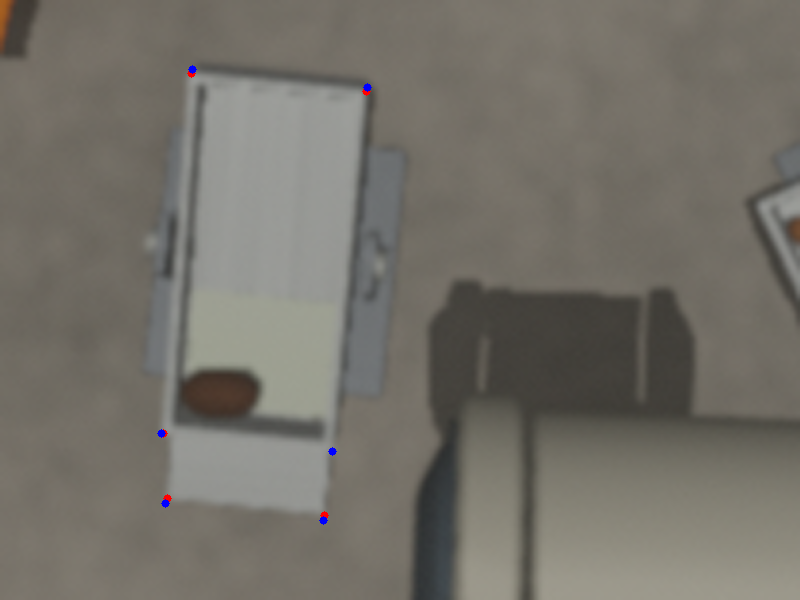

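The tray is still tipped lip-down, its lip edge matches the +0.3 prediction, and the nut is against the lip-end wall at crop (220,393). The other tray and the look-alikes have not moved, and the arm is clear of everything.

```bash
python3 -c "
from station import job
print(job.close_job())"
```

```text
the job is handed in; nothing more can be done
None
```

The nut tray is tipped over to its other stop with the palm nut at the lip end, and the job was handed in at about 6.5 s. I pressed the lip down with closed fingertips, then lifted off and moved clear.

- **Stop reached:** the force rose to 9.9 N and the tool stopped moving at a height of 49 mm. That fits the tray being about 0.3 rad over.
- **After release:** the pictures show the tray still tipped and the nut against the lip-end wall. The seed tray and the orange and brown look-alikes had not moved.
- **Disagreements:** the first moves were refused because each row needs every key, so nothing moved until I corrected them. The wrist camera was about 5 mm off the fit made from the top camera. The fitted starting angle was -0.305 rad, against the stated -0.28. None of these affected the result.

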